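# Zero the mixing scale, then open the hardener tin's push-and-turn cap

### The arm

A 6-joint arm with a two-finger parallel gripper is mounted at the origin on the work surface. World frame = base frame: x ahead of the robot, y to its left, z up, the work surface at z = 0. Lengths are in m, angles in rad, forces in N, time in s.
With the tool pointing down it reaches from about 0.4 to 0.825 m from the base axis. Payload 7 kg.
Tool frame: the origin (TCP) lies midway between the tips of the shut fingers; the grasp point (between the pads) lies 19 mm behind it; z points along the fingers, x is the direction in which the jaws open and shut, and the axes are right-handed (so a half turn about z gives the same grasp; the last joint's range is limited). The gripper opens to 85 mm and grips with 20 to 120 N. Pads are 22 mm wide; open, the fingers measure 114 mm over their backs; the gripper's body (76 mm by 85 mm) begins 54 mm behind the grasp point. The pads swing forward as they close: fully open they stand 13 mm farther back than shut.
Start: joints at [-0.929, 0.359, 0.012, 0, -1.224, -0.288], TCP at [0.234, -0.633, 0.231] pointing down, gripper open.
Joint ranges: [-3.07, 3.07], [-1.43, 2.12], [-1.02, 1.25], [-3.03, 1.67], [-3.05, -0], [-3.03, 3.03]. Speed limits (rad/s): [2.39, 2.39, 3.01, 3.14, 3.14, 3.14].

### API

Orientations are given as a rotation vector (axis times angle).
In Python, from plant import read_state, snapshot, ticket, boxes_of, tip_of gives the robot as it stands.
- The arm moves only by the tool step_arm, never from a script. Its argument "targets" is a list of rows, each an object of numbers: "grip": the opening, from 0 (shut) to 1 (fully open); "x", "y", "z": the shift along the tool's x, y, z in mm; "roll": the turn about the tool's z in degrees. A call has exactly 8 rows; each row shifts and turns the commanded pose from where the row before left it, along the tool's axes as they then stand; what a row does not reach is not made up. A row lasts 1/8 s, in which the tool goes at most 62.5 mm and 10.7 degrees, less where a joint would pass 70% of its speed; a pose out of reach is approached as far as the arm can. A call is refused whole if a number of a shift passes 62.5 or a number of a turn 10.7, either way. A call with a gripper value outside its range is refused whole. The fingers move at their own pace and stop on an object; "newtons" is the grip in N (left out, the last holds). Time passes only in rows, so rows that do not move let the fingers close, or fill a call up. It gives the time, the measured TCP pose, the force and the opening at its end, in the units of the state.
- read_state(): the state, without advancing time (a new reading comes with each control period).
- snapshot(name): name is "side" or "top" or "wrist"; returns a dict with "color" (400x640x3 uint8, red, green, blue), "depth" (400x640 float32, m along the optical axis (not along the pixel's ray), 0 where there is no reading), "fx", "fy", "cx", "cy" (pixels), "rvec" (rotation vector, rad) and "tvec" (3), from world to camera coordinates, as OpenCV has them; the wrist camera has in their place "tool_from_camera" (4x4, takes a point from camera to tool coordinates, whose origin is the TCP and whose axes are the tool frame's). Camera axes: x right, y down, z forward; pixel columns grow to the right and rows downward; lengths in m; the calibration is good to about 2 mm. A picture is of the moment at which its call begins: read the wrist's pose just before it.
- ticket.job_done(): hands the job in, once; it reports no verdict.
Trained networks look in a picture, given as the dict that the camera call returned (one of the last four; its "shot" number tells which), for a name from the list of things; names that differ only in an ending like _2 or _b are one class to them, and where a whole thing is asked for, a point or a joint stands for the part that bears it (a point fixed in the world has none). Each returns a list of dicts, best first, with "conf" (0 to 1); they miss things now and then, are a little off and sometimes report something else, mostly with a low value. They report only what shows in the picture. A call takes as long as a camera call. They do not tell look-alikes from the thing itself.
- boxes_of(name, picture): "extent" ([left, top, right, bottom] in pixels, round what is visible of it).
- tip_of(name, picture): "location" ([row, column] in pixels: a listed point, or the origin of a listed thing).
The state is a dict: "clock": time; "qpos": joint angles; "qvel": joint speeds; "joint_efforts": joint torques, N m; "tool_pos": TCP position; "ee_rot": TCP orientation; "contact_force": force on the tool from outside, world axes, zero at the start; "wrist_torque": the same for the moment, N m; "gripper_width": finger opening in m.
Only numpy, scipy, OpenCV 4.12 (cv2) and the standard library are available. Lean on these libraries where they do the work, as an engineer would, in place of code of your own. Each camera call takes 0.05 s, during which the arm holds its last target. There are 200 camera calls.

### The job

Get ready to weigh out hardener: turn the round knob on the mixing scale until its pointer is on the long zero mark and let go of it, then press the tin's safety cap down, keep it down while you twist it about 60 degrees anticlockwise, and lift it off. Finish while still holding the cap in the gripper, level and still, about 10 cm straight above the tin's neck; do not set it down, and leave everything else on the bench where it stands.

Things in the scene. Friction and masses are not known exactly. Their poses are not given: they have to be found in the camera images.
- scale: Mixing scale screwed to the bench: plywood base 285 x 160 mm, grey console (115 x 125 mm, top 55 mm above the bench) with a round white dial on top, and a round steel pan 130 mm across, top 42 mm high. Origin: on the bench under the dial's centre; +x points to the pan's centre, 137 mm away; z up. Scale and tin may swap sides (one left, one right).
- dial (a joint): Angle of the scale's knob and its pointer, rad: 0 = pointer on the zero mark, growing anticlockwise seen from above, stops at -1.5 and 1.5. It stays where it is left (friction about 0.04 N m).
- knob_grip (a point): Point on the knob's vertical axis at which to grip it, 80 mm above the bench. The knob is a black fluted upright cylinder, 40 mm in diameter, from 57 to 89 mm above the bench; it can be gripped across any diameter. The face below it is 55 mm above the bench.
- pointer_tip (a point): Tip of the knob's thin black pointer, 44 mm from the knob's axis, low over the white dial face. A white line on the knob's top points the same way.
- zero_mark (a point): The zero mark: the longest and thickest of the ticks printed on the dial face, 46 mm from the knob's axis, on the side of the pan; the thin ticks are 15 degrees apart.
- tin: Rectangular bright metal tin, 70 (x) x 110 (y) mm, top 155 mm above the bench, fixed in a plywood cradle 94 x 134 mm, 42 mm high. Origin: on the bench under its middle; z up. The neck with the cap stands in the middle of its top.
- neck (a point): Centre of the upper rim of the tin's white neck, 186 mm above the bench, on the tin's vertical axis; hidden inside the cap while it is on. The locked cap's underside is 21 mm below this point, 165 mm above the bench and 10 mm over the tin's top; the locked cap's top is 199 mm above the bench.
- cap: Safety cap: ribbed grey plastic, round, 56 mm in diameter, 34 mm high, about 35 g, on the tin's neck. Grip it from above across any diameter. Origin: centre of its underside; z up; while locked its x lies along the tin's x. Down at least 3.5 mm (5 to 6 is good) it can be twisted, anticlockwise seen from above only; free beyond 34 degrees, best 50 to 70, stop at about 86.
- liner (a joint): How far the sprung liner under the cap is pushed down, m: 0 with the cap locked, grows as the cap is pressed, 0.009 at most (the cap bottoms at about 8 mm). It pushes up with about 5 N plus 0.8 N per mm, 9 to 10 N at 5 to 6 mm, and springs up to -0.003 once the cap is off.
- cup: White mixing cup, 68 mm in diameter and 68 mm high, loose on the scale's pan. Origin: centre of its underside. To be left alone.
- glue: White glue bottle, 50 mm in diameter, 130 mm high, standing between scale and tin. Origin: centre of its underside. To be left alone.
- driver: Screwdriver with a wooden handle, 180 mm long, lying between scale and tin. To be left alone.
- tape: Roll of paper tape, 90 mm across, 24 mm high, lying on the right. To be left alone.
- plane: Steel block plane, 160 x 50 mm, about 50 mm high, on the left. To be left alone.
- offcut: Wood offcut, 140 x 45 x 28 mm, on the left. To be left alone.
- screws: Glass screw jar, 70 mm in diameter, 85 mm high, on the right. To be left alone.
Mind the look-alikes: they are no part of the job. Of the things like the cap, leave any that is green; of the rest the smaller one is meant.

How it is judged:
On the way, in this order (a step that is already met when the one before it is completed fails the run):
1. the scale's pointer is on zero and the knob has been let go (value of joint dial between -0.1 and 0.1 rad and contact force between the fingers and scale below 0.1 N), for 0.2 s.
2. the cap is pressed down (z of cap in the frame of neck below -0.0245 m), for 0.1 s.
3. the cap is twisted out of its lock, still down on the neck (angle between the x axis of cap and the x axis of tin, either way round above 0.62 rad and z of cap in the frame of neck below -0.01 m), for 0.05 s.
4. the cap is lifted clear of the neck (z of cap in the frame of neck above 0.04 m), for 0.1 s.
At the end, for the whole second after the job is handed in: The gripper holds the cap still, its underside 60 to 150 mm above the neck's rim, within 30 mm of the neck's axis, tilted less than 0.25 rad, touching neither tin nor scale; the scale's pointer is still within 0.1 rad of zero (value of joint dial between -0.1 and 0.1 rad and z of cap in the frame of neck between 0.06 and 0.15 m and horizontal distance between cap and neck below 0.03 m and angle between cap's own z axis and vertical below 0.25 rad and linear speed of cap below 0.03 m/s and contact force between the fingers and cap above 1 N and contact force between cap and tin below 0.1 N and contact force between cap and scale below 0.1 N); the arm keeps its last pose, push and grip.
It fails at once if the cup on the scale or the glue bottle is pushed away (more than 25 mm) (distance of any of cup, glue from where it was at the start of the episode above 0.025 m).
It fails at once if another loose thing on the bench is pushed away (more than 25 mm) (distance of any of driver, tape, plane, offcut, screws from where it was at the start of the episode above 0.025 m).
It fails at once if the cup, the glue bottle or the screw jar is tipped over (angle between any of cup, glue, screws's own z axis and vertical above 0.4 rad).
It also fails if it takes over 59 s, if anything falls off the work surface, if the arm or the gripper's body presses on something with over 40 N, if the wrist force passes 120 N, or if a joint passes its speed limit or range.

## Working session

There is one attempt and no reset: what is moved stays moved. The work goes in short steps, Python scripts to look and compute and a tool call to move; the robot and the scene stay as the last step left them, time stands still between calls to the robot, and variables do not carry over. Pictures are saved under pics/ and viewed, about 8 in all and at most 12, crops included, and the job is handed in when it is done.

Besides the shell and the picture viewer there is one more tool, called by a JSON object that holds its "method" and its "body", one argument or row to a line. step_arm: Moves the arm, as the interface text tells. Its arguments: {"type":"object","properties":{"targets":{"type":"array","items":{"type":"object","properties":{"grip":{"type":"number"},"x":{"type":"number"},"y":{"type":"number"},"z":{"type":"number"},"roll":{"type":"number"}}}},"newtons":{"type":"number"}},"required":["targets"]}

```bash
mkdir -p pics; cat > h.py <<'E'
import numpy as np, cv2
from scipy.spatial.transform import Rotation as R
from plant import read_state, snapshot, ticket, boxes_of, tip_of
def save(p,n): cv2.imwrite(f'pics/{n}.png',cv2.cvtColor(p['color'],cv2.COLOR_RGB2BGR))
def pose(p,s=None):
    "camera->world R,t"
    if 'rvec' in p:
        Rm=R.from_rotvec(np.ravel(p['rvec'])).as_matrix(); return Rm.T,-Rm.T@np.ravel(p['tvec'])
    T=np.array(p['tool_from_camera']); Rt=R.from_rotvec(s['ee_rot']).as_matrix()
    return Rt@T[:3,:3],Rt@T[:3,3]+np.array(s['tool_pos'])
def ray(p,r,c,s=None,z=None):
    "world point at pixel; on plane z or by depth"
    Rm,t=pose(p,s); d=Rm@np.array([(c-p['cx'])/p['fx'],(r-p['cy'])/p['fy'],1])
    k=(z-t[2])/d[2] if z is not None else p['depth'][int(round(r)),int(round(c))]
    return t+k*d
E
python3 - <<'E'
from h import *
s=read_state(); print(s)
for n in ('top','side'):
    p=snapshot(n); save(p,n+'0')
    print(n,pose(p)[1].round(3))
    for k in ('knob_grip','pointer_tip','zero_mark','cap','neck','tin','glue','cup'):
        for d in tip_of(k,p)[:3]:
            r,c=d['location']; print(k,round(d['conf'],2),np.round((r,c),1), ray(p,r,c).round(3))
    for k in ('cap','scale','knob_grip'):
        for d in boxes_of(k,p)[:3]: print('box',k,round(d['conf'],2),np.round(d['extent']))
E
```

```text
{'clock': 0.0, 'qpos': array([-9.28925323e-01,  3.59378109e-01,  1.10555892e-02, -3.34780692e-04,
       -1.22411326e+00, -2.88061984e-01]), 'qvel': array([ 2.43033094e-04,  5.40131369e-04,  2.47754285e-05, -6.32620215e-04,
        6.45151151e-04,  6.05747012e-04]), 'joint_efforts': array([ 6.24906352e-04, -5.83319879e+01,  2.93416518e+01,  6.93663284e+00,
       -5.92314173e-03, -1.77107459e-06]), 'tool_pos': array([ 0.23364488, -0.63275383,  0.23037071]), 'ee_rot': array([-1.79514926e+00, -2.57641036e+00, -1.27981906e-03]), 'contact_force': array([ 1.16176022, -0.36736263,  0.02452745]), 'wrist_torque': array([-0.02060994, -0.02040536, -0.01486812]), 'gripper_width': 0.08541065902679412}
top [ 0.282 -0.012  1.541]
knob_grip 0.76 [225.5 381.5] [ 0.506 -0.204  0.087]
knob_grip 0.33 [241.6 173. ] [0.453 0.432 0.034]
zero_mark 0.57 [212.5 376.2] [ 0.551 -0.193  0.056]
cap 0.81 [176.  261.2] [0.665 0.168 0.04 ]
cap 0.77 [209.5 249.2] [0.527 0.179 0.199]
neck 0.97 [209.4 250.1] [0.528 0.176 0.199]
tin 0.79 [218.4 260.8] [0.511 0.151 0.15 ]
glue 0.75 [172.6 313.9] [0.668 0.001 0.082]
cup 
[... 319 characters left out ...]
5  1.006  0.848]
knob_grip 0.56 [189.8 372.7] [ 0.497 -0.198  0.091]
knob_grip 0.47 [190.5 333.3] [ 0.638 -0.143  0.057]
zero_mark 0.88 [193.8 359.2] [ 0.554 -0.196  0.053]
cap 0.88 [231.9 267.1] [0.644 0.197 0.034]
cap 0.86 [260.3 337.8] [0.378 0.154 0.03 ]
cap 0.69 [210.8 293.2] [0.52  0.2   0.168]
neck 0.79 [201.7 294.9] [0.515 0.198 0.201]
tin 0.86 [247.7 294.8] [0.497 0.219 0.054]
tin 0.35 [194.7 362.4] [ 0.54  -0.197  0.054]
cup 0.54 [188.9 333.4] [ 0.635 -0.14   0.067]
box cap 0.82 [256. 217. 283. 237.]
box cap 0.66 [374. 174. 395. 186.]
box cap 0.65 [284. 197. 304. 210.]
box scale 0.62 [314. 186. 393. 225.]
box scale 0.41 [376. 175. 396. 187.]
box knob_grip 0.46 [284. 196. 306. 212.]
```

```bash
python3 - <<'E'
import cv2
a=cv2.imread('pics/top0.png')[140:290,150:420]; cv2.imwrite('pics/top0c.png',cv2.resize(a,None,fx=2.9,fy=2.9,interpolation=cv2.INTER_CUBIC))
E
```

```text
(no output)
```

View pics/top0c.png

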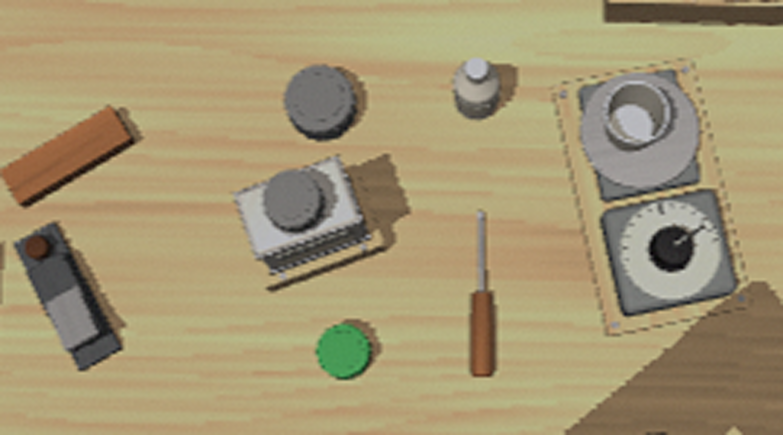

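The task cap is the grey one on the tin, at crop (295,200). The grey one on the bench is larger and one is green, so both are left. The pointer is about 65° clockwise of zero: knob at crop (670,250), zero mark at (661,208). Next I move over the knob.

{"method": "step_arm", "body": {
  "targets": [
    {"x":37,"y":48,"grip":1},
    {"x":37,"y":48,"grip":1},
    {"x":37,"y":48,"grip":1},
    {"x":37,"y":48,"grip":1},
    {"x":37,"y":48,"grip":1},
    {"x":37,"y":48,"grip":1},
    {"x":37,"y":48,"grip":1},
    {"x":20,"y":20,"grip":1}
  ],
  "newtons": 40
}}

```text
invalid input at $.targets[0]: expected keys grip, x, y, z, roll
```

```bash
python3 - <<'E'
from h import *
s=read_state(); print(s['clock'],s['tool_pos'],s['ee_rot'],s['qpos'])
print('yaw x',R.from_rotvec(s['ee_rot']).as_matrix().round(3))
p=snapshot('wrist'); save(p,'w1'); print(np.round(p['tool_from_camera'],3),p['fx'])
for k,z in (('knob_grip',.08),('pointer_tip',.057),('zero_mark',.055),('cap',None),('cup',None),('scale',None)):
    for d in tip_of(k,p)[:2]:
        r,c=d['location']; print(k,round(d['conf'],2),np.round((r,c),1), ray(p,r,c,s).round(3), ray(p,r,c,s,z).round(3) if z else '')
E
```

```text
1.2 [ 0.23385381 -0.63316663  0.23129148] [-1.79584851e+00 -2.57769126e+00 -2.03921794e-05] [-9.28872928e-01  3.58602419e-01  1.18834455e-02 -1.09521825e-05
 -1.22408753e+00 -2.88123734e-01]
yaw x [[-0.346  0.938  0.   ]
 [ 0.938  0.346  0.   ]
 [ 0.     0.    -1.   ]]
[[ 1.    -0.001  0.     0.001]
 [ 0.001  0.948  0.318 -0.083]
 [-0.    -0.318  0.948 -0.143]
 [ 0.     0.     0.     1.   ]] 280.37288493906686
pointer_tip 0.68 [299.5 408.5] [ 0.221 -0.592  0.266] [ 0.346 -0.458  0.057]
scale 0.87 [390.3 478.3] [ 0.468 -0.272  0.049]
```

View pics/w1.png

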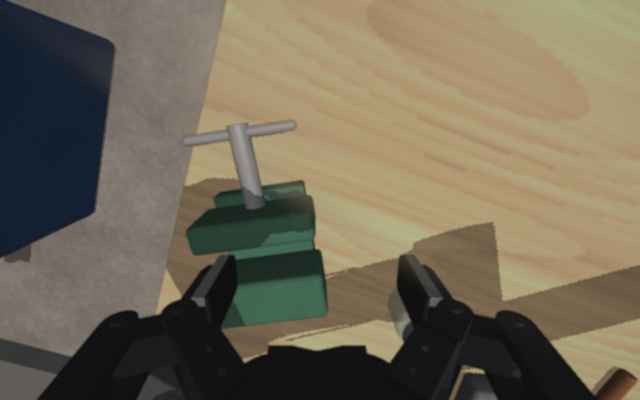

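The call was refused because every key is required; the picture shows the start view, with a green vise below the gripper. I'll repeat the move.

{"method": "step_arm", "body": {
  "targets": [
    {"x":37,"y":48,"z":0,"roll":0,"grip":1},
    {"x":37,"y":48,"z":0,"roll":0,"grip":1},
    {"x":37,"y":48,"z":0,"roll":0,"grip":1},
    {"x":37,"y":48,"z":0,"roll":0,"grip":1},
    {"x":37,"y":48,"z":0,"roll":0,"grip":1},
    {"x":37,"y":48,"z":0,"roll":0,"grip":1},
    {"x":37,"y":48,"z":0,"roll":0,"grip":1},
    {"x":20,"y":20,"z":0,"roll":0,"grip":1}
  ],
  "newtons": 40
}}

```text
clock: 2.55
tool_pos: [0.4725, -0.2457, 0.2316]
ee_rot: [1.792, 2.579, 0.001]
contact_force: [1.2, -0.6, -0.3]
gripper_width: 0.0855
```

```bash
python3 - <<'E'
from h import *
s=read_state(); print(s['clock'],s['tool_pos'],s['ee_rot'],s['qpos'])
print('yaw x',R.from_rotvec(s['ee_rot']).as_matrix().round(3))
p=snapshot('wrist'); save(p,'w2')
for k,z in (('knob_grip',.08),('pointer_tip',.057),('zero_mark',.055),('cup',None),('scale',None)):
    for d in tip_of(k,p)[:2]:
        r,c=d['location']; print(k,round(d['conf'],2),np.round((r,c),1), ray(p,r,c,s).round(3), ray(p,r,c,s,z).round(3) if z else '')
E
```

```text
2.55 [ 0.47252712 -0.24574714  0.23158252] [1.79241723e+00 2.57924900e+00 6.55396026e-04] [-1.11214842e-01  1.23528757e-01 -3.00935919e-01 -4.36697977e-05
 -1.14552841e+00 -1.10340781e+00]
yaw x [[-0.349  0.937  0.001]
 [ 0.937  0.349 -0.   ]
 [-0.     0.001 -1.   ]]
pointer_tip 0.82 [227.9 301.6] [ 0.535 -0.241  0.056] [ 0.535 -0.242  0.057]
pointer_tip 0.46 [199.6 155.1] [ 0.59  -0.443  0.002] [ 0.561 -0.418  0.057]
zero_mark 0.59 [252.7 330.3] [ 0.554 -0.196  0.058] [ 0.556 -0.195  0.055]
cup 0.72 [308.2 326.7] [ 0.619 -0.177  0.08 ] 
cup 0.72 [231.9 301.1] [ 0.54  -0.24   0.057] 
scale 0.83 [204.5 329.6] [ 0.493 -0.221  0.061]
```

View pics/w2.png

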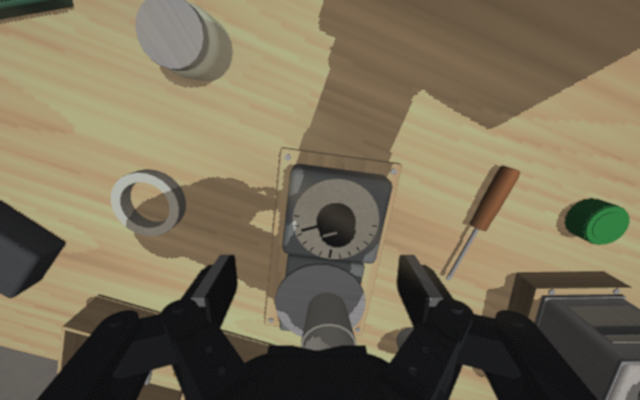

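Wrist view: knob at about (336,224), pointer pointing to (300,229), zero mark at (330,253) on the pan side. Next I fit the geometry from depth.

```bash
cat >> h.py <<'E'
def cloud(p,s=None):
    Rm,t=pose(p,s); v,u=np.mgrid[:400,:640]; d=p['depth']
    X=np.stack([(u-p['cx'])/p['fx']*d,(v-p['cy'])/p['fy']*d,d],-1)@Rm.T+t; X[d<=0]=np.nan
    return X
def circ(P):
    "min enclosing circle of xy (m), and median"
    (a,b),r=cv2.minEnclosingCircle((P[:,:2]*1000).astype(np.float32)); return np.round((a,b,r,len(P)),1)
E
python3 - <<'E'
from h import *
s=read_state()
for n in ('wrist','top'):
    p=snapshot(n); X=cloud(p,s); col=p['color'].astype(int)
    near=np.hypot(X[...,0]-.505,X[...,1]+.205)
    k=(near<.035)&(X[...,2]>.08)&(X[...,2]<.1); print(n,'knob',circ(X[k]),np.nanmedian(X[k],0))
    f=(near<.08)&(abs(X[...,2]-.056)<.006)&(col.min(-1)>110); print('face',circ(X[f]),np.nanmean(X[f],0), np.median(col[f],0))
    pan=(np.hypot(X[...,0]-.64,X[...,1]+.17)<.08)&(abs(X[...,2]-.042)<.004); print('pan',circ(X[pan]),np.nanmean(X[pan],0))
    cp=(np.hypot(X[...,0]-.527,X[...,1]-.178)<.05)&(abs(X[...,2]-.199)<.006); print('cap',circ(X[cp]) if cp.any() else '',np.nanmean(X[cp],0))
    if n=='wrist':
        a=p['color'][150:300,250:420,::-1]; cv2.imwrite('pics/w2c.png',cv2.resize(a,None,fx=4,fy=4,interpolation=cv2.INTER_CUBIC))
E
```

```text
wrist knob [ 511.3 -206.7   21.4 1016. ] [ 0.50887674 -0.20747546  0.08931862]
face [ 512.1 -252.4   41.3   67. ] [ 0.50707912 -0.25761222  0.05613204] [118. 118. 112.]
pan [ 644.4 -176.3   65.1 3643. ] [ 0.62978853 -0.18670241  0.04239255]
cap  [nan nan nan]
top knob [ 508.2 -207.4   19.9  111. ] [ 0.50679855 -0.2055434   0.08775672]
face [ 496.3 -214.    61.2  188. ] [ 0.48992108 -0.18982227  0.05514823] [135. 127. 114.]
pan [ 687.5 -184.9   44.8   75. ] [ 0.69391589 -0.18931205  0.0416141 ]
cap [532.4 175.7  29.7 306. ] [0.53212062 0.17567337 0.19814012]<stdin>:9: RuntimeWarning: Mean of empty slice
```

View pics/w2c.png

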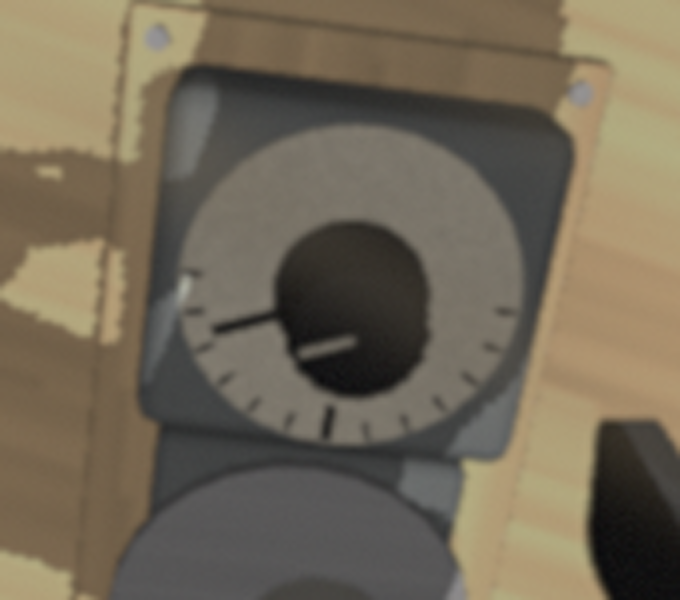

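{"method": "step_arm", "body": {
  "targets": [
    {"x":23,"y":50,"z":0,"roll":0,"grip":1},
    {"x":0,"y":0,"z":22,"roll":10,"grip":1},
    {"x":0,"y":0,"z":22,"roll":10,"grip":1},
    {"x":0,"y":0,"z":22,"roll":10,"grip":1},
    {"x":0,"y":0,"z":22,"roll":10,"grip":1},
    {"x":0,"y":0,"z":22,"roll":10,"grip":1},
    {"x":0,"y":0,"z":0,"roll":0,"grip":1},
    {"x":0,"y":0,"z":0,"roll":0,"grip":1}
  ]
}}

```text
clock: 3.95
tool_pos: [0.5104, -0.2098, 0.1221]
ee_rot: [2.714, 1.581, 0.001]
contact_force: [-0.2, -0.7, 0.2]
gripper_width: 0.0854
```

```bash
python3 - <<'E'
from h import *
s=read_state(); M=R.from_rotvec(s['ee_rot']).as_matrix(); print(s['clock'],s['tool_pos'],np.degrees(np.arctan2(M[1,0],M[0,0])),s['qpos'])
p=snapshot('wrist'); X=cloud(p,s)
near=np.hypot(X[...,0]-.511,X[...,1]+.207); k=(near<.035)&(X[...,2]>.084)&(X[...,2]<.094); print('knob',circ(X[k]),np.median(X[k],0))
g=np.array([.511,-.207]); print('shift to .511,-.207 in tool mm', (M[:2,:2].T@(g-s['tool_pos'][:2])*1000).round(1))
E
```

```text
3.95 [ 0.51037887 -0.20984546  0.12207634] 60.45623237139037 [-3.48695306e-02  2.55250907e-01 -4.08454506e-01  4.24817161e-04
 -9.06414295e-01 -2.05182464e+00]
knob [ 511.  -206.3   21.2 2519. ] [ 0.50916958 -0.20513274  0.08939522]
shift to .511,-.207 in tool mm [ 2.8 -0.9]
```

{"method": "step_arm", "body": {
  "targets": [
    {"x":3,"y":-1,"z":20,"roll":0,"grip":1},
    {"x":0,"y":0,"z":20,"roll":0,"grip":1},
    {"x":0,"y":0,"z":19,"roll":0,"grip":1},
    {"x":0,"y":0,"z":0,"roll":0,"grip":0.2},
    {"x":0,"y":0,"z":0,"roll":0,"grip":0.2},
    {"x":0,"y":0,"z":0,"roll":0,"grip":0.2},
    {"x":0,"y":0,"z":0,"roll":0,"grip":0.2},
    {"x":0,"y":0,"z":0,"roll":0,"grip":0.2}
  ],
  "newtons": 40
}}

```text
clock: 5.0
tool_pos: [0.5117, -0.2061, 0.0638]
ee_rot: [2.715, 1.577, 0.003]
contact_force: [-1.3, 1.6, 6.7]
gripper_width: 0.0387
```

{"method": "step_arm", "body": {
  "targets": [
    {"x":0,"y":0,"z":0,"roll":-9.6,"grip":0.2},
    {"x":0,"y":0,"z":0,"roll":-9.6,"grip":0.2},
    {"x":0,"y":0,"z":0,"roll":-9.6,"grip":0.2},
    {"x":0,"y":0,"z":0,"roll":-9.6,"grip":0.2},
    {"x":0,"y":0,"z":0,"roll":-9.6,"grip":0.2},
    {"x":0,"y":0,"z":0,"roll":-9.6,"grip":0.2},
    {"x":0,"y":0,"z":0,"roll":-9.6,"grip":0.2},
    {"x":0,"y":0,"z":0,"roll":0,"grip":0.2}
  ]
}}

```text
clock: 6.0
tool_pos: [0.5117, -0.2071, 0.0638]
ee_rot: [1.387, 2.816, -0.0]
contact_force: [-0.0, -5.8, 5.6]
gripper_width: 0.0387
```

```bash
python3 - <<'E'
from h import *
s=read_state(); M=R.from_rotvec(s['ee_rot']).as_matrix(); print(s['clock'],s['tool_pos'],np.degrees(np.arctan2(M[1,0],M[0,0])),s['qpos'])
p=snapshot('wrist'); print(s['contact_force'])
for k,z in (('pointer_tip',.057),('zero_mark',.055)):
    for d in tip_of(k,p)[:2]:
        r,c=d['location']; w=ray(p,r,c,s,z); print(k,round(d['conf'],2),np.round((r,c),1), w.round(3), np.degrees(np.arctan2(w[1]+.2065,w[0]-.511)))
cv2.imwrite('pics/w3.png',cv2.resize(p['color'][150:400,200:440,::-1],None,fx=2.4,fy=2.4,interpolation=cv2.INTER_CUBIC))
E
```

```text
6.0 [ 0.51169359 -0.20706285  0.06375425] 127.5698120308782 [-0.02872017  0.32592687 -0.47208897  0.00186132 -0.77038094 -0.88769214]
[-1.92173870e-03 -5.81685857e+00  5.59929595e+00]
pointer_tip 0.87 [308.5 288.5] [ 0.555 -0.195  0.057] 14.282451967062752
pointer_tip 0.25 [309.3 287.9] [ 0.556 -0.195  0.057] 14.124882856137356
zero_mark 0.82 [308.  283.5] [ 0.558 -0.197  0.055] 11.037682033800817
zero_mark 0.4 [272.4 315.3] [ 0.524 -0.197  0.055] 35.359582983578356
```

View pics/w3.png

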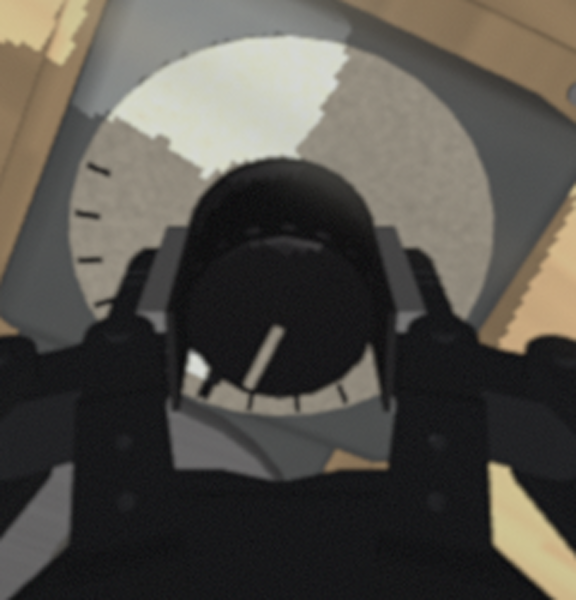

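The pointer tip lies on the thick zero tick at about (205,385) in the crop, within roughly 3°. I'll release, rise and check it unobstructed.

{"method": "step_arm", "body": {
  "targets": [
    {"x":0,"y":0,"z":0,"roll":0,"grip":1},
    {"x":0,"y":0,"z":0,"roll":0,"grip":1},
    {"x":0,"y":0,"z":0,"roll":0,"grip":1},
    {"x":0,"y":0,"z":0,"roll":0,"grip":1},
    {"x":0,"y":0,"z":-20,"roll":0,"grip":1},
    {"x":0,"y":0,"z":-50,"roll":0,"grip":1},
    {"x":0,"y":0,"z":-60,"roll":0,"grip":1},
    {"x":0,"y":-50,"z":-20,"roll":0,"grip":1}
  ]
}}

```text
clock: 7.15
tool_pos: [0.474, -0.2365, 0.2161]
ee_rot: [1.383, 2.814, 0.002]
contact_force: [-1.0, -1.4, -0.2]
gripper_width: 0.0854
```

```bash
python3 - <<'E'
from h import *
import time
s=read_state(); M=R.from_rotvec(s['ee_rot']).as_matrix(); print(s['clock'],s['tool_pos'],s['contact_force'])
p=snapshot('wrist')
for k,z in (('pointer_tip',.057),('zero_mark',.055)):
    for d in tip_of(k,p)[:2]:
        r,c=d['location']; w=ray(p,r,c,s,z); print(k,round(d['conf'],2),np.round((r,c),1), w.round(3), np.degrees(np.arctan2(w[1]+.2065,w[0]-.511)))
Rm,t=pose(p,s); q=p['fx']; 
w=Rm.T@(np.array([.511,-.2065,.056])-t); u=int(q*w[0]/w[2]+p['cx']); v=int(p['fy']*w[1]/w[2]+p['cy']); print(u,v)
a=p['color'][max(v-60,0):v+60,max(u-70,0):u+70,::-1]; cv2.imwrite('pics/w4.png',cv2.resize(a,None,fx=5,fy=5,interpolation=cv2.INTER_CUBIC))
E
```

```text
7.15 [ 0.47395734 -0.23645283  0.21607815] [-0.99820853 -1.35341501 -0.15074096]
pointer_tip 0.91 [257.  304.7] [ 0.556 -0.191  0.057] 18.810297391846568
zero_mark 0.78 [255.3 303. ] [ 0.556 -0.194  0.055] 15.851853279706035
317 222
```

View pics/w4.png

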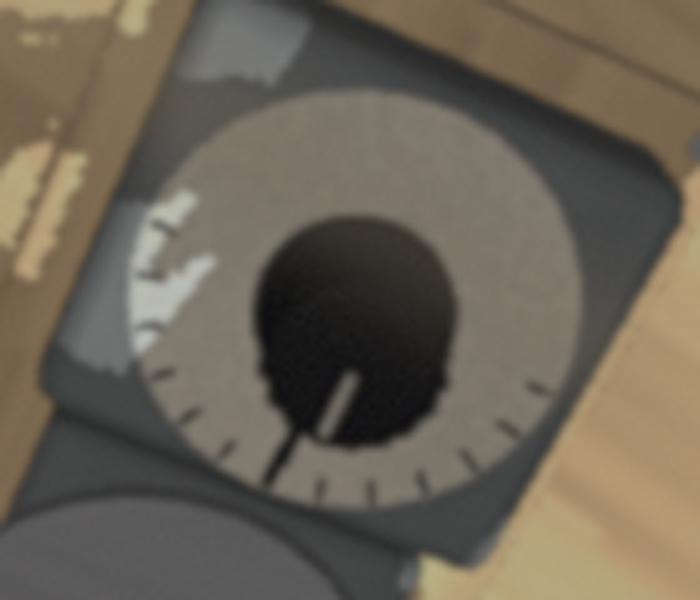

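The pointer covers the zero tick, sitting midway between the neighbouring ticks at (228,450) and (320,490), and the gripper has let go. Now to the tin.

{"method": "step_arm", "body": {
  "targets": [
    {"x":42,"y":35,"z":-25,"roll":0,"grip":1},
    {"x":42,"y":35,"z":-25,"roll":0,"grip":1},
    {"x":42,"y":35,"z":-25,"roll":0,"grip":1},
    {"x":42,"y":35,"z":-15,"roll":0,"grip":1},
    {"x":42,"y":35,"z":-15,"roll":0,"grip":1},
    {"x":42,"y":35,"z":0,"roll":0,"grip":1},
    {"x":40,"y":35,"z":0,"roll":0,"grip":1},
    {"x":0,"y":0,"z":0,"roll":0,"grip":1}
  ]
}}

```text
clock: 8.3
tool_pos: [0.4877, 0.1477, 0.3159]
ee_rot: [-1.384, -2.819, 0.003]
contact_force: [-0.5, 0.2, -0.2]
gripper_width: 0.0849
```

```bash
python3 - <<'E'
from h import *
s=read_state(); M=R.from_rotvec(s['ee_rot']).as_matrix(); print(s['clock'],s['tool_pos'],np.degrees(np.arctan2(M[1,0],M[0,0])),s['qpos'])
p=snapshot('wrist'); save(p,'w5'); X=cloud(p,s)
k=(np.hypot(X[...,0]-.532,X[...,1]-.176)<.06)&(abs(X[...,2]-.199)<.006); C=circ(X[k]); print('cap',C,np.median(X[k],0))
t=(np.hypot(X[...,0]-.532,X[...,1]-.176)<.09)&(abs(X[...,2]-.155)<.004); print('tin top',cv2.minAreaRect((X[t][:,:2]*1000).astype(np.float32)))
g=C[:2]/1000; print('shift in tool mm', (M[:2,:2].T@(g-s['tool_pos'][:2])*1000).round(1))
E
```

```text
8.3 [0.48767114 0.14773664 0.31587381] 127.69273401902329 [ 6.79664275e-01  3.78549431e-02 -2.03254234e-01 -5.24561595e-04
 -1.33176045e+00 -1.59247308e+00]
cap [ 533.2  176.9   29.1 2177. ] [0.53109711 0.17523561 0.19987643]
tin top ((533.2702026367188, 176.89950561523438), (72.04550170898438, 111.61048126220703), 21.46299171447754)
shift in tool mm [-4.8 53.9]
```

View pics/w5.png

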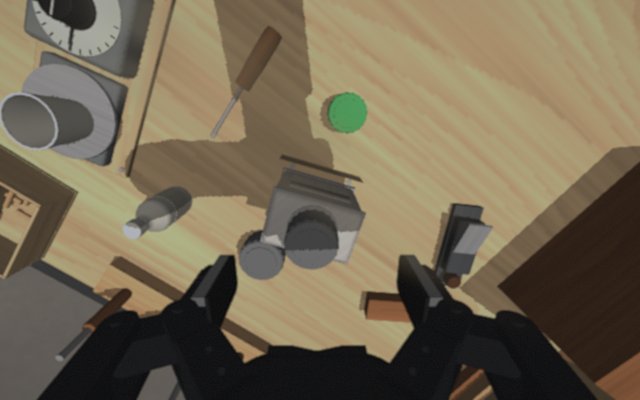

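The cap at (312,240) is on the tin, and its centre (533,177) agrees with the tin-top centre. Descending and gripping.

{"method": "step_arm", "body": {
  "targets": [
    {"x":-5,"y":54,"z":0,"roll":0,"grip":1},
    {"x":0,"y":0,"z":40,"roll":0,"grip":1},
    {"x":0,"y":0,"z":40,"roll":0,"grip":1},
    {"x":0,"y":0,"z":20,"roll":0,"grip":1},
    {"x":0,"y":0,"z":0,"roll":0,"grip":1},
    {"x":0,"y":0,"z":0,"roll":0,"grip":1},
    {"x":0,"y":0,"z":0,"roll":0,"grip":1},
    {"x":0,"y":0,"z":0,"roll":0,"grip":1}
  ],
  "newtons": 60
}}

```text
clock: 9.35
tool_pos: [0.534, 0.1733, 0.2182]
ee_rot: [1.39, 2.817, 0.002]
contact_force: [-0.0, 0.5, 0.3]
gripper_width: 0.0854
```

```bash
python3 - <<'E'
from h import *
s=read_state(); M=R.from_rotvec(s['ee_rot']).as_matrix(); print(s['clock'],s['tool_pos'],s['contact_force'])
p=snapshot('wrist'); X=cloud(p,s)
k=(np.hypot(X[...,0]-.533,X[...,1]-.177)<.04)&(abs(X[...,2]-.199)<.005); C=circ(X[k]); print('cap',C,np.median(X[k],0))
print('shift', (M[:2,:2].T@(np.array([.533,.177])-s['tool_pos'][:2])*1000).round(1))
E
```

```text
9.35 [0.53401256 0.17327541 0.21821606] [-0.04852044  0.5135988   0.30148387]
cap [ 533.6  177.    29.4 5520. ] [0.53099406 0.17504768 0.19996579]
shift [3.6 1.5]
```

{"method": "step_arm", "body": {
  "targets": [
    {"x":4,"y":1,"z":10,"roll":0,"grip":1},
    {"x":0,"y":0,"z":25,"roll":0,"grip":1},
    {"x":0,"y":0,"z":20,"roll":0,"grip":1},
    {"x":0,"y":0,"z":0,"roll":0,"grip":0.3},
    {"x":0,"y":0,"z":0,"roll":0,"grip":0.3},
    {"x":0,"y":0,"z":0,"roll":0,"grip":0.3},
    {"x":0,"y":0,"z":0,"roll":0,"grip":0.3},
    {"x":0,"y":0,"z":0,"roll":0,"grip":0.3}
  ],
  "newtons": 60
}}

```text
clock: 10.4
tool_pos: [0.5328, 0.1766, 0.1633]
ee_rot: [1.39, 2.816, 0.001]
contact_force: [3.4, -3.2, -0.4]
gripper_width: 0.0545
```

{"method": "step_arm", "body": {
  "targets": [
    {"x":0,"y":0,"z":2,"roll":0,"grip":0.3},
    {"x":0,"y":0,"z":2,"roll":0,"grip":0.3},
    {"x":0,"y":0,"z":2,"roll":0,"grip":0.3},
    {"x":0,"y":0,"z":0,"roll":0,"grip":0.3},
    {"x":0,"y":0,"z":0,"roll":0,"grip":0.3},
    {"x":0,"y":0,"z":0,"roll":0,"grip":0.3},
    {"x":0,"y":0,"z":0,"roll":0,"grip":0.3},
    {"x":0,"y":0,"z":0,"roll":0,"grip":0.3}
  ]
}}

```text
clock: 11.4
tool_pos: [0.533, 0.1767, 0.1582]
ee_rot: [1.389, 2.816, 0.002]
contact_force: [0.1, -4.5, 7.2]
gripper_width: 0.0547
```

```bash
python3 - <<'E'
from h import *
for i in range(2):
    s=read_state(); p=snapshot('wrist'); X=cloud(p,s); print(s['contact_force'].round(1),s['tool_pos'][2])
    k=(np.hypot(X[...,0]-.532,X[...,1]-.176)<.02)&(abs(X[...,2]-.197)<.012); print('cap',np.median(X[k],0),k.sum())
    k=(np.hypot(X[...,0]-.532,X[...,1]-.176)<.09)&(abs(X[...,2]-.155)<.005); print('tin',np.median(X[k],0),k.sum())
E
```

```text
[ 0.1 -4.5  7.2] 0.1581607463603136
cap [0.53098138 0.1752831  0.19527053] 5239
tin [0.51713345 0.14617984 0.15508619] 8820
[-0.3 -4.5  7. ] 0.15816241389763283
cap [0.53101601 0.17524624 0.19527107] 5253
tin [0.51718842 0.14612398 0.1550938 ] 8830
```

The camera shows the cap top 4.7 mm lower. I'll add 1 mm and twist 60° anticlockwise.

{"method": "step_arm", "body": {
  "targets": [
    {"x":0,"y":0,"z":1,"roll":0,"grip":0.3},
    {"x":0,"y":0,"z":0,"roll":-10,"grip":0.3},
    {"x":0,"y":0,"z":0,"roll":-10,"grip":0.3},
    {"x":0,"y":0,"z":0,"roll":-10,"grip":0.3},
    {"x":0,"y":0,"z":0,"roll":-10,"grip":0.3},
    {"x":0,"y":0,"z":0,"roll":-10,"grip":0.3},
    {"x":0,"y":0,"z":0,"roll":-10,"grip":0.3},
    {"x":0,"y":0,"z":0,"roll":0,"grip":0.3}
  ]
}}

```text
clock: 12.5
tool_pos: [0.534, 0.1758, 0.1577]
ee_rot: [-0.209, 3.131, -0.002]
contact_force: [5.9, -10.5, 6.2]
gripper_width: 0.0546
```

```bash
python3 - <<'E'
from h import *
s=read_state(); M=R.from_rotvec(s['ee_rot']).as_matrix(); p=snapshot('wrist'); save(p,'w6'); X=cloud(p,s); print(s['contact_force'].round(1),s['wrist_torque'],s['tool_pos'],np.degrees(np.arctan2(M[1,0],M[0,0])))
k=(np.hypot(X[...,0]-.532,X[...,1]-.176)<.02)&(abs(X[...,2]-.197)<.012); print('cap',np.median(X[k],0),k.sum())
E
```

```text
[  5.9 -10.5   6.2] [-3.3928468  -1.96764359  0.01687435] [0.53403636 0.17577437 0.15765627] -172.3663037334894
cap [0.53220082 0.17474102 0.19482183] 5245
```

View pics/w6.png

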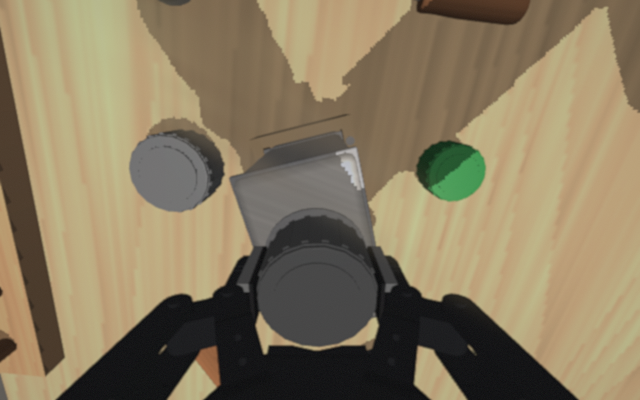

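The tool turned 60° with about zero twist torque, and the cap is still 5 mm down. Lift gently and watch the force.

{"method": "step_arm", "body": {
  "targets": [
    {"x":0,"y":0,"z":-2,"roll":0,"grip":0.3},
    {"x":0,"y":0,"z":-2,"roll":0,"grip":0.3},
    {"x":0,"y":0,"z":-2,"roll":0,"grip":0.3},
    {"x":0,"y":0,"z":-2,"roll":0,"grip":0.3},
    {"x":0,"y":0,"z":-2,"roll":0,"grip":0.3},
    {"x":0,"y":0,"z":-2,"roll":0,"grip":0.3},
    {"x":0,"y":0,"z":0,"roll":0,"grip":0.3},
    {"x":0,"y":0,"z":0,"roll":0,"grip":0.3}
  ]
}}

```text
clock: 13.55
tool_pos: [0.534, 0.1758, 0.1683]
ee_rot: [-0.204, 3.132, -0.002]
contact_force: [10.3, -9.8, -1.3]
gripper_width: 0.0549
```

```bash
python3 - <<'E'
from h import *
s=read_state(); p=snapshot('wrist'); X=cloud(p,s); print(s['contact_force'].round(1),s['wrist_torque'],s['tool_pos'])
k=(np.hypot(X[...,0]-.532,X[...,1]-.176)<.02)&(abs(X[...,2]-.2)<.02); print('cap',np.median(X[k],0),k.sum())
E
```

```text
[10.3 -9.8 -1.3] [-3.28028251 -3.44445306 -0.04113929] [0.5339621  0.17582877 0.16834534]
cap [0.53218925 0.17476752 0.20545693] 5235
```

It moves freely: the cap top rose 10.6 mm with the tool, and Fz is about -1 N. Now lift 115 mm.

{"method": "step_arm", "body": {
  "targets": [
    {"x":0,"y":0,"z":-10,"roll":0,"grip":0.3},
    {"x":0,"y":0,"z":-20,"roll":0,"grip":0.3},
    {"x":0,"y":0,"z":-25,"roll":0,"grip":0.3},
    {"x":0,"y":0,"z":-25,"roll":0,"grip":0.3},
    {"x":0,"y":0,"z":-20,"roll":0,"grip":0.3},
    {"x":0,"y":0,"z":-12,"roll":0,"grip":0.3},
    {"x":0,"y":0,"z":-3,"roll":0,"grip":0.3},
    {"x":0,"y":0,"z":0,"roll":0,"grip":0.3}
  ]
}}

```text
clock: 14.6
tool_pos: [0.5318, 0.177, 0.2818]
ee_rot: [0.205, -3.134, -0.0]
contact_force: [-0.0, -0.1, -0.5]
gripper_width: 0.0548
```

{"method": "step_arm", "body": {
  "targets": [
    {"x":0,"y":0,"z":0,"roll":0,"grip":0.3},
    {"x":0,"y":0,"z":0,"roll":0,"grip":0.3},
    {"x":0,"y":0,"z":0,"roll":0,"grip":0.3},
    {"x":0,"y":0,"z":0,"roll":0,"grip":0.3},
    {"x":0,"y":0,"z":0,"roll":0,"grip":0.3},
    {"x":0,"y":0,"z":0,"roll":0,"grip":0.3},
    {"x":0,"y":0,"z":0,"roll":0,"grip":0.3},
    {"x":0,"y":0,"z":0,"roll":0,"grip":0.3}
  ]
}}

```text
clock: 15.6
tool_pos: [0.5321, 0.1769, 0.2823]
ee_rot: [-0.205, 3.135, -0.0]
contact_force: [0.5, -0.1, -0.1]
gripper_width: 0.0547
```

```bash
python3 - <<'E'
from h import *
s=read_state(); p=snapshot('wrist'); X=cloud(p,s); print(s['contact_force'].round(1),s['tool_pos'],s['gripper_width'],abs(s['qvel']).max())
k=(np.hypot(X[...,0]-.532,X[...,1]-.176)<.04)&(abs(X[...,2]-.32)<.02); P=X[k]; P=P[abs(P[:,2]-np.median(P[:,2]))<.005]; print('cap',circ(P),np.median(P,0))
A=np.c_[P[:,:2],np.ones(len(P))]; print('slope',np.linalg.lstsq(A,P[:,2],rcond=None)[0][:2])
a=p['color'][:,:,::-1]
q=snapshot('side'); b=q['color'][120:320,200:440,::-1]
cv2.imwrite('pics/end.png',np.hstack([cv2.resize(a,(480,300)),cv2.resize(b,(320,267)) if 0 else cv2.resize(b,(320,300))]))
t=snapshot('top')
for pic in (q,t):
  for kk,z in (('pointer_tip',.057),('zero_mark',.055)):
    for d in tip_of(kk,pic)[:1]:
        w=ray(pic,*d['location'],z=z); print(kk,round(d['conf'],2),w.round(3),np.degrees(np.arctan2(w[1]+.2065,w[0]-.511)).round(1))
E
```

```text
[ 0.5 -0.1 -0.1] [0.53206553 0.17691353 0.28233307] 0.054739190806422984 0.0010245830167198075
cap [  532.7   170.9    39.6 11127. ] [0.53130742 0.17445794 0.31905351]
slope [-0.00622136  0.02539784]
pointer_tip 0.52 [ 0.551 -0.179  0.057] 34.0
zero_mark 0.92 [ 0.53  -0.182  0.055] 52.3
pointer_tip 0.62 [ 0.562 -0.195  0.057] 12.8
zero_mark 0.62 [ 0.564 -0.189  0.055] 17.9
```

View pics/end.png

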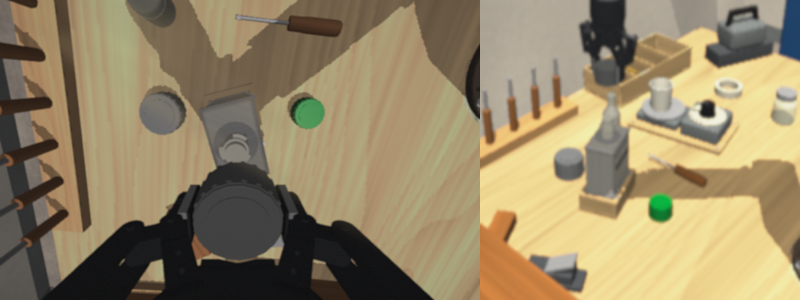

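The cap is held about 99 mm above the bare neck, level and still, and everything else stands where it was. Handing in.

```bash
python3 -c "
from plant import ticket; print(ticket.job_done())"
```

```text
the job is handed in; nothing more can be done
None
```

The job is handed in at about 15.8 s of the 59 s; the hand-in reports no verdict.

**What I did:**
- **Knob:** I turned it about 67° anticlockwise until the pointer was on zero, then let go.
- **Cap:** I gripped the grey cap on the tin, pressed it down about 5 mm, twisted it 60° anticlockwise and lifted it off.

**Last checks:**
- **Held cap:** its underside is about 99 mm above the neck's rim. The tool is within about 2 mm of the neck's axis, the tilt is about 0.03 rad and nothing is moving. The fingers are 54.7 mm apart and the outside force is below 1 N.
- **Pointer:** the close wrist view after release showed it covering the zero mark, midway between the neighbouring ticks. The network put it about 3° off in that view, against an allowed 5.7°.
- **Other things on the bench:** the last pictures show them standing where they were; I did not measure them.

**Checks that disagreed:**
- **Pointer in the final pictures:** the top and side cameras put the pointer 5° and 18° away from the zero mark. I set these aside because both views are coarse and the side view's zero mark was clearly misplaced. Nothing touched the scale after release.
- **Press force:** it read about 7 N rather than the expected 9 to 10 N, so I relied on the depth picture for how far the cap was pressed.
- **Side force:** up to about 14 N sideways showed up during the twist and first lift, and was gone once the cap was clear.

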